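# Close and seal the biscuit canister

## Task

The larger biscuit canister on the counter has been left open: with the fingertips alone, push its hinged lid over and down until it is fully home, the seal lever still standing, and only then flip the lever forward past its centre so that it snaps flat and seals the jar. Grasp and lift nothing, and leave the sealed smaller canister and everything else on the counter undisturbed.

Things in the scene. Friction and masses are not known exactly. Their poses are not given: they have to be found in the camera images.
- biscuit_canister: The larger canister: clear round jar, 116 mm outside diameter, 118 mm tall to the rim, full of biscuits, set firmly on the counter (it does not slide or tip). Origin: centre of its underside; z up; -x is its front (turned roughly to the robot), +x its back where the lid hinge is. Closed, its lid's top lies 128 mm above the counter.
- biscuit_lid (a joint): Angle of its bamboo lid (disc 122 mm across, 12 mm thick), rad: 0 = fully home on the rim, grows as the front edge swings up and back. It begins 0.6 to 1.3 open, so the upper face looks up and backward. The hinge is stiff and holds the lid at any angle; about 2 N at the front edge moves it. Below 0.03 is fully closed.
- biscuit_hinge (a point): Point on the lid's hinge axis (level, along the canister's y), at the back: 66 mm behind the canister's axis, 120 mm above its underside. Does not move with the lid.
- biscuit_lid_front (a point): Point on the lid's outer (upper) face, in the middle of its front, 18 mm in from the front edge; moves with the lid, 109 mm from the hinge axis (and 10 mm above it when closed). A good place to push the lid over and press it home.
- biscuit_lever (a joint): Angle of the steel seal lever on that lid, rad: 0 = standing square to the lid, seal relaxed; 1.57 = folded flat forward, towards the front edge, seal clamped. It is over-centre: a spring force returns it to 0 until it passes about 1.0, and beyond that it snaps to 1.57 and stays. About 3 N at its end moves it. Begins at 0.
- biscuit_lever_pin (a point): The lever's pivot pin, moves with the lid: 23 mm behind the lid's centre, 8 mm above the lid's upper face; its axis is along the canister's y.
- biscuit_lever_tip (a point): End of the lever, 62 mm from its pin. The blade is 26 mm wide (30 mm at the rounded end) and 5 mm thick. With the lid closed and the lever standing, the end is 198 mm above the counter.
- small_canister: The smaller canister of the same kind, 100 mm diameter, 84 mm tall to the rim, 94 mm over the lid; standing loose, already shut and sealed: leave it alone. Origin: centre of its underside, axes as for the larger one.
- small_lid (a joint): Lid angle of the smaller canister: stays 0.
- small_lever (a joint): Seal lever of the smaller canister: lies flat at 1.57 and must stay so.
- loyalty_cards: flat stack of printed cards, 95 x 71 x 15 mm, lying low between the canisters; a bystander, leave it alone.
- sugar_caddy: white porcelain caddy with sugar sachets, 74 x 77 x 60 mm; a bystander, leave it alone.
- espresso_cup: white espresso cup, 78 x 99 x 55 mm; a bystander, leave it alone.
- till_pen: black pen lying flat, 133 x 19 x 12 mm; a bystander, leave it alone.
- lid_stack: round stack of black cup lids, 69 mm across, 39 mm tall; a bystander, leave it alone.
- tumbler: straight drinking glass, 67 mm across, 105 mm tall; a bystander, leave it alone.
- steel_jug: small steel milk jug, 89 x 58 x 87 mm; a bystander, leave it alone.
- tape_roll: roll of brown packing tape lying flat, 92 mm across, 48 mm tall; a bystander, leave it alone.
- barcode_scanner: black barcode scanner on a foot, 130 x 100 x 218 mm; a bystander, leave it alone.

How it is judged:
On the way, in this order (a step that is already met when the one before it is completed fails the run):
1. the larger canister's lid is fully closed while its lever still stands (value of joint biscuit_lid below 0.03 rad and value of joint biscuit_lever below 0.6 rad), for 0.2 s.
2. the lever has snapped flat with the lid closed (value of joint biscuit_lid below 0.03 rad and value of joint biscuit_lever above 1.45 rad), for 0.2 s.
At the end, for the whole second after the job is handed in: The larger canister's lid is within 0.03 rad of fully closed, its lever is folded flat (over 1.45 rad); the smaller canister is still shut and sealed, within 30 mm of its place (all of step 2 and value of joint small_lid below 0.03 rad and value of joint small_lever above 1.45 rad and distance of small_canister from where it was at the start of the episode below 0.03 m); the robot touches nothing.
It fails at once if the lever is thrown over while the lid is still open (value of joint biscuit_lever above 1 rad and value of joint biscuit_lid above 0.08 rad).
It fails at once if the smaller canister is opened, unsealed or shifted (value of joint small_lid above 0.1 rad or value of joint small_lever below 1.2 rad or distance of small_canister from where it was at the start of the episode above 0.03 m).
It fails at once if a bystander is moved or lifted (distance of any of loyalty_cards, sugar_caddy, espresso_cup, till_pen, lid_stack, tumbler, steel_jug, tape_roll, barcode_scanner from where it was at the start of the episode above 0.03 m).
It also fails if it takes over 45 s, if anything falls off the work surface, if the arm or the gripper's body presses on something with over 40 N, if the wrist force passes 120 N, or if a joint passes its speed limit or range.

## Robot

A 6-joint arm with a two-finger parallel gripper is mounted at the origin on a cart in front of the work surface, level with it; the furniture and walls round the work are solid. World frame = base frame: x ahead of the robot, y to its left, z up, the work surface at z = 0. Lengths are in m, angles in rad, forces in N, time in s.
With the tool pointing down it reaches from about 0.35 to 0.775 m from the base axis. Payload 7.3 kg.
Tool frame: the origin (TCP) lies on the centre line of the jaws, within the pads' length; the fingertips stand 17 mm ahead of it and the grasp point (between the pads) lies 2 mm behind it (robot.tip_extent is the distance from the TCP to the fingertips, in m); z points along the fingers, y is the line along which they close (so a half turn about z gives the same grasp; the last joint's range is limited). The gripper opens to 92 mm and grips with 3 to 60 N. Pads are 19 mm wide; open, the fingers measure 130 mm over their backs; the gripper's body (75 mm by 190 mm) begins 47 mm behind the grasp point.
Start: joints at [1.157, 0.342, 1.524, -0, 1.275, -0.146], TCP at [0.139, 0.506, 0.244] pointing down, gripper open.
Joint ranges: [-2.53, 2.53], [-0.77, 2.02], [0.04, 2.7], [-1, 4.14], [0.28, 2.66], [-3.11, 3.11]. Speed limits (rad/s): [2.57, 2.57, 3.14, 3.14, 3.14, 3.14].

## Interface

Orientations are given as [roll, pitch, yaw] about the fixed x, y, z axes, in that order (R = Rz(yaw) Ry(pitch) Rx(roll)).
In Python, from cell import robot gives the robot as it stands.
- The arm moves only by the tool step_arm, never from a script. Its argument "motion" is a list of rows, each a list of 2 entries, a list of its own where there are three numbers: the shift along the tool's x, y, z in units of 60 mm (1.0 is 60 mm), then the turn about the tool's z in rad. In form: [[[x, y, z], spin], ...]. A call has 1 to 10 rows; each row is the pose to reach, as a shift and turn from the pose commanded when the call began, along the tool's axes at that moment; what a row does not reach only later rows make up. A row lasts 1/8 s, in which the tool goes at most 62.5 mm and 10.7 degrees, less where a joint would pass 70% of its speed; a pose out of reach is approached as far as the arm can. A call with a gripper value outside its range is refused whole. "hand" is the closure in counts, from 0 (fully open) to 255 (shut), set as the call begins (left out, the last holds). The fingers move at their own pace and stop on an object; "squeeze" is the grip in N (left out, the last holds). Time passes only in rows, so rows that repeat a pose let the fingers close. It gives the time, the measured TCP pose, the force, the opening and the grip force at its end, in the units of the state.
- robot.observe(): the state, without advancing time (a new reading comes with each control period).
- robot.read_camera(name): name is "side" or "top"; returns a dict with "pixels" (420x560x3 uint8, red, green, blue), "intrinsics" (3x3 intrinsics, pixels), "k1" (the pictures are not rectified: a ray, as slopes to the right and down, at radius r is drawn at 1 + k1 r^2 times it, then the intrinsics apply), "xyz" and "rotation" of the camera in the world. Camera axes: x right, y up, looking along -z (the intrinsics and any distortion apply to the point x, -y, -z); pixel columns grow to the right and rows downward; lengths in m; the calibration is good to about 2 mm. A picture is of the moment at which its call begins. There is no depth.
- robot.hand_in(): hands the job in; it is judged then, once.
The state is a dict: "time": time; "qpos": joint angles; "qvel": joint speeds; "joint_efforts": joint torques, N m; "tool_pos": TCP position; "tool_rot": TCP orientation; "contact_force": force on the tool from outside, world axes, zero at the start; "torque": the same for the moment, N m; "opening": finger opening in m; "grip_force": force on a finger pad.
Only numpy, scipy, OpenCV 4.12 (cv2) and the standard library are available. Lean on these libraries where they do the work, as an engineer would, in place of code of your own. Each camera call takes 0.05 s, during which the arm holds its last target. There are 200 camera calls.

## Working session

There is one attempt and no reset: what is moved stays moved. The work goes in short steps, Python scripts to look and compute and a tool call to move; the robot and the scene stay as the last step left them, time stands still between calls to the robot, and variables do not carry over. Pictures are saved under pics/ and viewed, at most 10 in all, crops included, and the job is handed in when it is done.

Besides the shell and the picture viewer there is one more tool, called after "Call:" by a JSON object that holds its "method" and its "body". step_arm: Moves the arm, as the interface text tells. Its arguments: {"type":"object","properties":{"motion":{"type":"array"},"hand":{"type":"number"},"squeeze":{"type":"number"}},"required":["motion"]}

```bash
mkdir -p pics; cat > h.py <<'E'
import numpy as np, cv2
from cell import robot
from scipy.spatial.transform import Rotation as Ro
def cam(n):
    c=robot.read_camera(n); np.savez(f'{n}.npz',**{k:np.array(c[k]) for k in c}); return c
def load(n): return dict(np.load(f'{n}.npz'))
def Rm(c):
    r=np.array(c['rotation']); return r if r.shape==(3,3) else Ro.from_euler('xyz',r).as_matrix()
def proj(c,P):
    p=(np.atleast_2d(P)-c['xyz'])@Rm(c); s=np.c_[p[:,0],-p[:,1]]/(-p[:,2:3])
    s=s*(1+float(c['k1'])*(s**2).sum(1,keepdims=True)); K=c['intrinsics']
    return np.c_[s[:,0]*K[0,0]+K[0,2],s[:,1]*K[1,1]+K[1,2]]
def ray(c,u,v):
    u=cv2.undistortPoints(np.array([[[u,v]]],float),np.array(c['intrinsics']),np.array([float(c['k1']),0,0,0]))[0,0]
    d=Rm(c)@np.array([u[0],-u[1],-1]); return np.array(c['xyz']),d
def atz(c,u,v,z):
    o,d=ray(c,u,v); return o+d*(z-o[2])/d[2]
E
python3 - <<'E'
from h import *
for n in('side','top'):
    c=cam(n); cv2.imwrite(f'pics/{n}0.png',cv2.resize(c['pixels'][:,:,::-1],(800,600),interpolation=cv2.INTER_CUBIC)); print(n,c['xyz'],c['rotation'],c['intrinsics'],c['k1'])
print(robot.observe())
E
```

```text
side [-0.00439092 -1.06872114  0.71284647] [ 1.12030899e+00 -3.11997451e-04 -5.00067799e-01] [[471.26384258   0.         276.53781549]
 [  0.         471.26384258 212.97219567]
 [  0.           0.           1.        ]] -0.11031055473016117
top [0.27697056 0.00342985 1.47492271] [ 0.20135076 -0.00278634 -1.55905029] [[448.51929055   0.         275.84687287]
 [  0.         448.51929055 207.57227218]
 [  0.           0.           1.        ]] -0.07651914858436114
{'time': 0.1, 'qpos': array([ 1.15703902e+00,  3.42654900e-01,  1.52490922e+00, -1.98295323e-05,
        1.27543454e+00, -1.46035045e-01]), 'qvel': array([ 0.00163367, -0.00152295, -0.00533976, -0.0020199 ,  0.00035646,
       -0.00103005]), 'joint_efforts': array([ 1.97992624e-03, -4.32007241e+01, -2.44697696e+01,  7.17865932e-02,
        5.26142854e-02, -7.31180671e-05]), 'tool_pos': array([0.13874249, 0.50597689, 0.24311778]), 'tool_rot': array([-3.14019886e+00, -1.85835450e-04,  2.87387605e+00]), 'contact_force': array([0.17385032, 0.35676943, 0.97084591]), 'torque': array([ 0.01410174,  0.01773366, -0.00505576]), 'grip_force': 0.0, 'opening': 0.091995000644168}
```

View pics/side0.png

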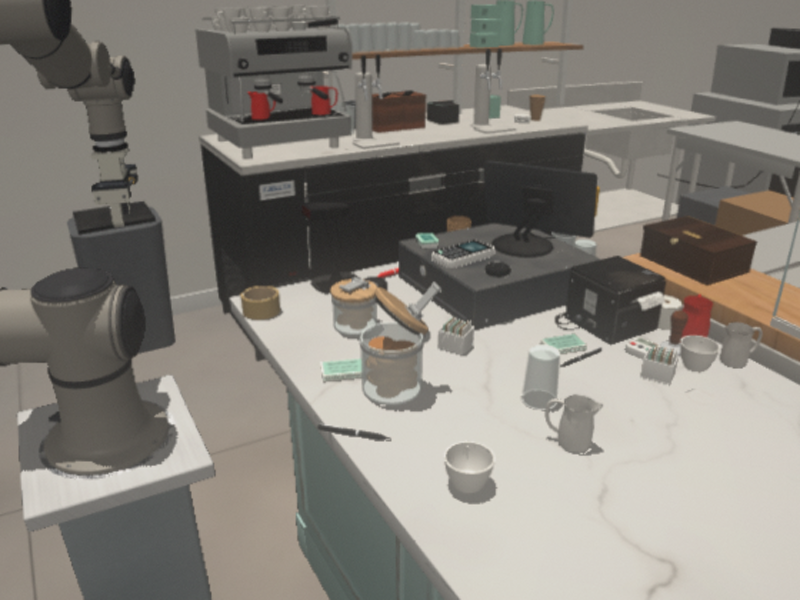

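View pics/top0.png

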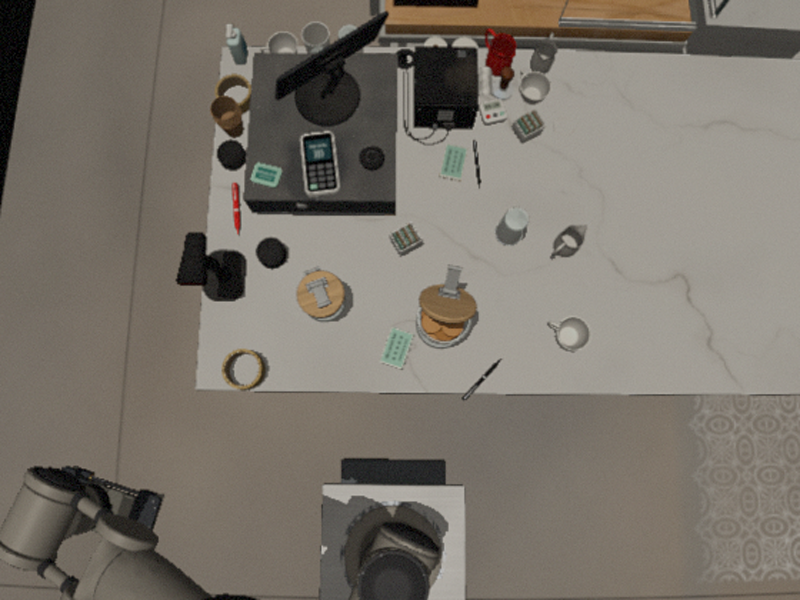

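The side view shows the large jar at about (392,362), its lid open at (402,310) and the lever end at (433,292). The small canister is at (354,305). In the top view the jar is at (443,323), the lid at (447,301) and the lever end at (454,268). I'll zoom in next.

```bash
python3 - <<'E'
from h import *
a=load('side')['pixels'][185:290,240:320]; b=load('top')['pixels'][180:250,280:345]
A=cv2.resize(a,None,fx=5,fy=5,interpolation=cv2.INTER_CUBIC); B=cv2.resize(b,None,fx=6,fy=6,interpolation=cv2.INTER_CUBIC)
W=np.zeros((525,790,3),np.uint8); W[:525,:400]=A; W[:420,400:790]=B
cv2.imwrite('pics/z0.png',W[:,:,::-1])
E
```

```text
(no output)
```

View pics/z0.png

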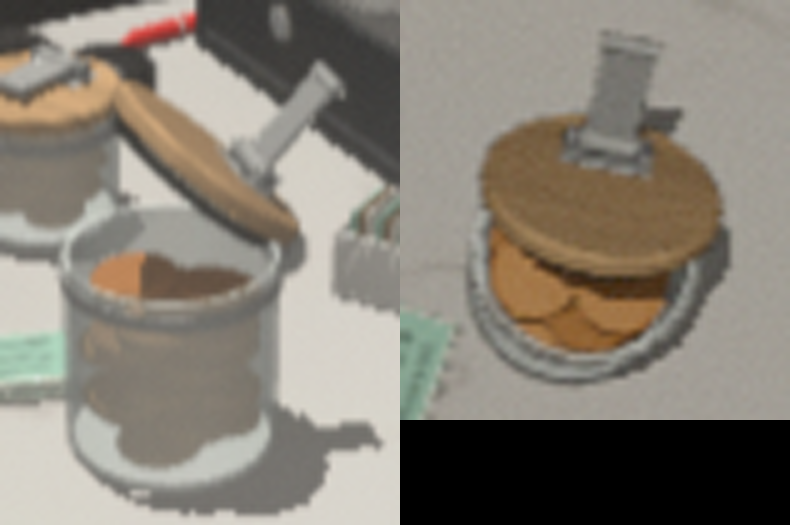

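```bash
cat > fit.py <<'E'
from h import *
from scipy.optimize import least_squares
S,T=load('side'),load('top')
def W(p,L): # canister -> world
    c,s=np.cos(p[2]),np.sin(p[2]); L=np.atleast_2d(L)
    return np.c_[p[0]+c*L[:,0]-s*L[:,1],p[1]+s*L[:,0]+c*L[:,1],L[:,2]]
def lid(p,F): # F: (forward of hinge, y, above hinge)
    F=np.atleast_2d(F);c,s=np.cos(p[3]),np.sin(p[3])
    return W(p,np.c_[66-(F[:,0]*c-F[:,2]*s),F[:,1],120+F[:,0]*s+F[:,2]*c]*np.array(.001))
t=np.linspace(0,2*np.pi,90)
disc=np.vstack([np.c_[66+61*np.cos(t),61*np.sin(t),0*t+z] for z in(8,-4)])
rim=np.vstack([np.c_[58*np.cos(t),58*np.sin(t),0*t+z]/1000 for z in(118,112)])
tip=[[43,0,78]]
def sx(X,Y): return np.array([240+X/5,185+Y/5])
def tx(X,Y): return np.array([280+(X-400)/6,180+Y/6])
def res(p):
    ds,dt=proj(S,lid(p,disc)),proj(T,lid(p,disc)); rs,rt=proj(S,W(p,rim)),proj(T,W(p,rim))
    r=[*(proj(S,lid(p,tip))[0]-sx(330,82)),*(proj(T,lid(p,tip))[0]-tx(631,42))]
    r+=[ds[:,0].min()-sx(113,0)[0],ds[:,0].max()-sx(300,0)[0],ds[:,1].min()-sx(0,78)[1],
        dt[:,0].min()-tx(482,0)[0],dt[:,0].max()-tx(721,0)[0],dt[:,1].max()-tx(0,275)[1],
        (rs[:,0].min()+rs[:,0].max()-sx(60,0)[0]-sx(283,0)[0])/2,(rt[:,0].min()+rt[:,0].max()-tx(468,0)[0]-tx(706,0)[0])/2,
        rt[:,1].max()-tx(0,380)[1]]
    return np.array(r)
if __name__=='__main__':
    best=min((least_squares(res,[x0[0],x0[1],y,.8],loss='soft_l1') for x0 in[atz(T,310,226,.1)] for y in(-.3,0,.3)),key=lambda o:o.cost)
    p=best.x; np.save('p.npy',p); print(p,best.cost); print(res(p).round(1))
    for n,f in dict(front=[109-0,0,8],frontedge=[127,0,8],hinge=[0,0,0],tip=[43,0,78],pin=[43,0,16]).items():
        print(n,lid(p,[f])[0].round(3),'closed',lid([*p[:3],0],[f])[0].round(3))
    print(atz(T,325*.7,293*.7,.094),'small')
    for n,u,z in [('cards',(397,348),.015),('pen',(482,379),.01),('caddy',(405,238),.06),('tumbler',(512,225),.1)]: print(n,atz(T,u[0]*.7,u[1]*.7,z).round(3))
E
python3 fit.py
```

```text
[ 0.51179316 -0.10717105 -0.16381361  0.78044798] 3.7606185257117812
[ 0.  -0.5  0.4 -0.7 -0.9 -0.2 -0.2 -0.3  1.1  0.1 -0.9  0.3 -2.9]
front [ 0.506 -0.106  0.202] closed [ 0.469 -0.1    0.128]
frontedge [ 0.493 -0.104  0.215] closed [ 0.452 -0.097  0.128]
hinge [ 0.577 -0.118  0.12 ] closed [ 0.577 -0.118  0.12 ]
tip [ 0.601 -0.122  0.206] closed [ 0.534 -0.111  0.198]
pin [ 0.558 -0.115  0.162] closed [ 0.534 -0.111  0.136]
[0.56493467 0.1551585  0.094     ] small
cards [ 0.455 -0.005  0.015]
pen [ 0.387 -0.2    0.01 ]
caddy [ 0.703 -0.021  0.06 ]
tumbler [ 0.725 -0.261  0.1  ]
```

```bash
cat > to.py <<'E'
import sys
from h import *
p=np.load('p.npy'); o=robot.observe(); R=Ro.from_euler('xyz',o['tool_rot']).as_matrix()
d=-np.array([np.cos(p[2]),np.sin(p[2]),0]); H=np.array([p[0]-.066*d[0],p[1]-.066*d[1],0])
T=np.array(o['tool_pos'])+R[:,2]*.017-H
print('now f,z mm',(T@d*1000).round(1),(T[2]*1000).round(1),'yawerr',round((np.pi+p[2]-o['tool_rot'][2]+np.pi)%(2*np.pi)-np.pi,3),'t',round(o['time'],2))
for a in sys.argv[1:]:
    f,z=map(float,a.split(',')); q=H+d*f/1000; q[2]=z/1000
    print(a,(R.T@(q-T-H)/.06).round(3), q)
E
python3 to.py 64.5,265
```

```text
now f,z mm 534.1 226.1 yawerr 0.104 t 0.1
64.5,265 [-8.724 -8.208 -0.638] [ 0.51327308 -0.10741567  0.265     ]
```

Call:
{"method": "step_arm", "body": {"motion": [[[-0.5,-0.5,-0.65],-0.1],[[-8.72,-8.2,-0.65],-0.1],[[-8.72,-8.2,-0.65],-0.1],[[-8.72,-8.2,-0.65],-0.1],[[-8.72,-8.2,-0.65],-0.1],[[-8.72,-8.2,-0.65],-0.1],[[-8.72,-8.2,-0.65],-0.1],[[-8.72,-8.2,-0.65],-0.1],[[-8.72,-8.2,-0.65],-0.1],[[-8.72,-8.2,-0.65],-0.1]], "hand": 255, "squeeze": 10}}

```text
time: 1.35
tool_pos: [0.4546, -0.012, 0.2826]
tool_rot: [3.141, -0.0, 2.973]
contact_force: [1.5, 1.1, -0.4]
opening: 0.001
grip_force: 0.0
```

Call:
{"method": "step_arm", "body": {"motion": [[[0,0,0],0],[[0,0,0],0]]}}

```text
time: 1.6
tool_pos: [0.4536, -0.01, 0.2822]
tool_rot: [3.141, -0.002, 2.973]
contact_force: [0.8, 0.2, 0.2]
opening: 0.0003
grip_force: 0.0
```

```bash
python3 to.py 64.5,255
```

```text
now f,z mm 139.3 265.2 yawerr 0.005 t 1.6
64.5,255 [-1.254 -1.434  0.167] [ 0.51327308 -0.10741567  0.255     ]
```

Call:
{"method": "step_arm", "body": {"motion": [[[-0.6,-0.7,0],0],[[-1.25,-1.43,0.0],0],[[-1.25,-1.43,0.17],0],[[-1.25,-1.43,0.17],0],[[-1.25,-1.43,0.17],0]]}}

```text
time: 2.22
tool_pos: [0.5131, -0.1055, 0.273]
tool_rot: [3.141, 0.0, 2.976]
contact_force: [-0.1, 0.1, 0.6]
opening: 0.0006
grip_force: 0.0
```

```bash
python3 to.py 64.5,215 72,200 85,172 95,148 102,126; python3 - <<'E'
from h import *
c=cam('side'); a=c['pixels'][140:290,220:340]; b=cam('top')['pixels'][150:260,250:365]
W=np.zeros((600,800,3),np.uint8); W[:525,:420]=cv2.resize(a,(420,525),interpolation=cv2.INTER_CUBIC); W[:363,420:]=cv2.resize(b,(380,363),interpolation=cv2.INTER_CUBIC)
cv2.imwrite('pics/a1.png',W[:,:,::-1])
E
```

```text
now f,z mm 64.9 256.0 yawerr 0.002 t 2.23
64.5,215 [-0.007 -0.032  0.683] [ 0.51327308 -0.10741567  0.215     ]
72,200 [ 0.118 -0.032  0.933] [ 0.50587349 -0.10619256  0.2       ]
85,172 [ 0.334 -0.033  1.399] [ 0.49304753 -0.10407249  0.172     ]
95,148 [ 0.501 -0.033  1.799] [ 0.4831814  -0.10244167  0.148     ]
102,126 [ 0.618 -0.033  2.166] [ 0.47627511 -0.1013001   0.126     ]
```

View pics/a1.png

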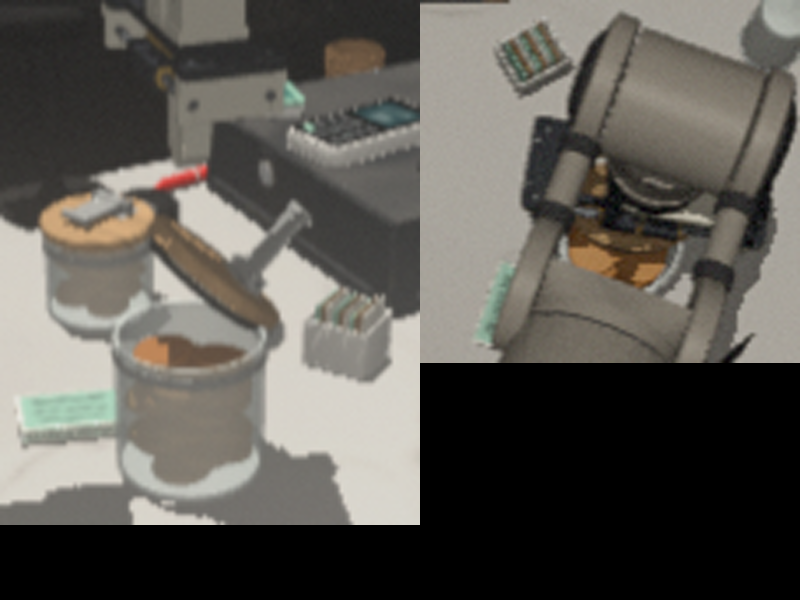

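The side view shows the closed fingertips at (190,155), above and just behind the raised lid edge at (158,215). The lever is clear at (300,210). I'll descend along the arc.

Call:
{"method": "step_arm", "body": {"motion": [[[0,-0.03,0.35],0],[[0,-0.03,0.68],0],[[0.06,-0.03,0.8],0],[[0.12,-0.03,0.93],0],[[0.18,-0.03,1.05],0],[[0.24,-0.03,1.18],0]]}}

```text
time: 3.08
tool_pos: [0.4991, -0.1065, 0.2017]
tool_rot: [-3.141, 0.001, 2.974]
contact_force: [0.3, -0.2, 1.0]
opening: 0.0004
grip_force: 0.5
```

```bash
python3 to.py 95,148 100,136 102,128 102,125
```

```text
now f,z mm 78.7 184.7 yawerr 0.004 t 3.08
95,148 [0.273 0.023 0.612] [ 0.4831814  -0.10244167  0.148     ]
100,136 [0.357 0.022 0.812] [ 0.47824834 -0.10162626  0.136     ]
102,128 [0.39  0.022 0.945] [ 0.47627511 -0.1013001   0.128     ]
102,125 [0.39  0.022 0.995] [ 0.47627511 -0.1013001   0.125     ]
```

```bash
python3 - <<'E'
from h import *
c=cam('side'); a=c['pixels'][150:270,230:330]
cv2.imwrite('pics/a2.png',cv2.resize(a,(500,600),interpolation=cv2.INTER_CUBIC)[:,:,::-1])
E
```

```text
(no output)
```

View pics/a2.png

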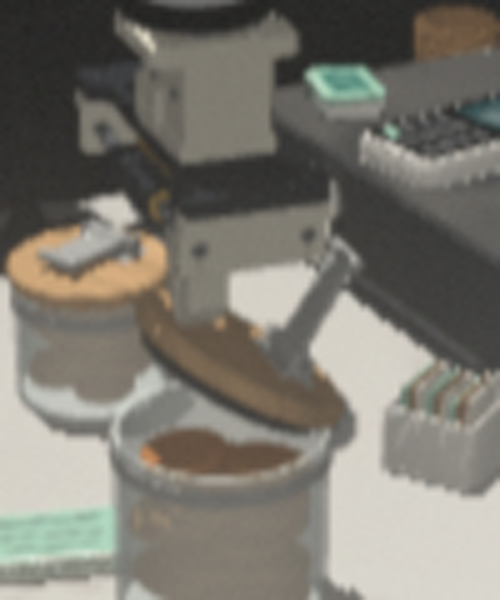

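The finger rests on the lid's upper face near its front at (205,312). The lid is visibly lower, and the lever still stands at (345,250). I'll keep going.

Call:
{"method": "step_arm", "body": {"motion": [[[0.09,0.02,0.15],0],[[0.18,0.02,0.3],0],[[0.27,0.02,0.45],0],[[0.35,0.02,0.6],0],[[0.43,0.02,0.72],0],[[0.46,0.02,0.82],0],[[0.48,0.02,0.88],0]]}}

```text
time: 4.0
tool_pos: [0.4709, -0.1005, 0.1486]
tool_rot: [3.141, -0.0, 2.974]
contact_force: [0.6, 0.5, 1.5]
opening: 0.0007
grip_force: 0.3
```

Call:
{"method": "step_arm", "body": {"motion": [[[0,0,0.04],0],[[0,0,0.08],0],[[0,0,0.08],0]]}}

```text
time: 4.38
tool_pos: [0.4709, -0.1005, 0.1467]
tool_rot: [-3.141, 0.001, 2.974]
contact_force: [-9.7, 2.6, 25.9]
opening: 0.0005
grip_force: 12.6
```

```bash
python3 to.py 106,126
```

```text
now f,z mm 107.4 129.7 yawerr 0.004 t 4.38
106,126 [-0.024  0.002  0.062] [ 0.47232866 -0.10064777  0.126     ]
```

The lid is home: 26 N at a tip height of about 129 mm. I'll hold briefly, lift straight up, and cross over behind the lever.

Call:
{"method": "step_arm", "body": {"motion": [[[0,0,-0.02],0],[[0,0,-1.0],0],[[0,0,-2.1],0],[[-0.7,0,-2.1],0],[[-1.5,0,-2.1],0],[[-1.5,0,-2.1],0],[[-1.5,0,-2.1],0]]}}

```text
time: 5.25
tool_pos: [0.559, -0.1154, 0.2695]
tool_rot: [3.141, -0.002, 2.974]
contact_force: [-0.2, 0.3, 0.1]
opening: 0.0008
grip_force: 0.0
```

```bash
python3 to.py 18,183; python3 - <<'E'
from h import *
c=cam('side'); a=c['pixels'][150:270,230:330]
cv2.imwrite('pics/a3.png',cv2.resize(a,(500,600),interpolation=cv2.INTER_CUBIC)[:,:,::-1])
p=np.load('p.npy'); 
import fit
q=proj(c,fit.lid([*p[:3],0],[[43,0,78],[43,0,16],[127,0,8],[0,0,0]])); print(((q-[230,150])*5).round(0))
E
```

```text
now f,z mm 18.1 252.5 yawerr 0.004 t 5.25
18,183 [-0.004  0.006  1.158] [ 0.55915056 -0.11499898  0.183     ]
[[259. 286.]
 [258. 392.]
 [105. 431.]
 [334. 407.]]
```

View pics/a3.png

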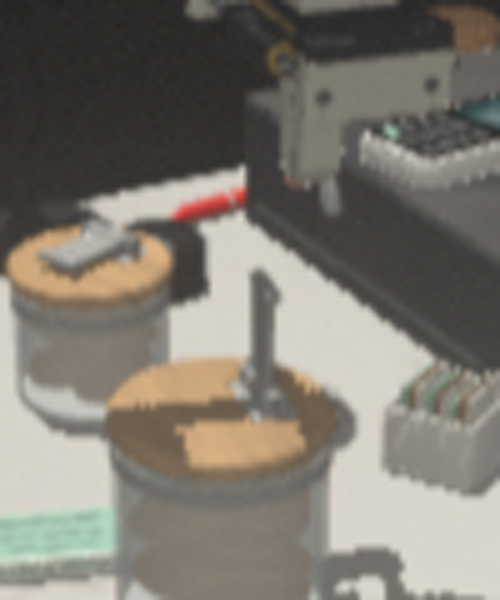

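The lid is flat on the rim and the lever stands upright, its end at (262,275), close to the predicted (259,286). The fingers are behind it at (315,180). Now I'll descend and push the lever forward.

Call:
{"method": "step_arm", "body": {"motion": [[[0,0,0.6],0],[[0,0,1.16],0],[[0.1,0,1.16],0],[[0.22,0,1.16],0],[[0.4,0,1.18],0],[[0.58,0,1.22],0],[[0.76,0,1.36],0],[[0.9,0,1.54],0],[[0.97,0,1.68],0],[[0.97,0,1.68],0]]}}

```text
time: 6.55
tool_pos: [0.5015, -0.1057, 0.169]
tool_rot: [3.141, -0.001, 2.974]
contact_force: [0.3, 0.2, 0.2]
opening: 0.0006
grip_force: 0.0
```

```bash
python3 to.py 60,250; python3 - <<'E'
from h import *
c=cam('side'); a=c['pixels'][150:270,230:330]
cv2.imwrite('pics/a4.png',cv2.resize(a,(500,600),interpolation=cv2.INTER_CUBIC)[:,:,::-1])
E
```

```text
now f,z mm 76.4 152.0 yawerr 0.004 t 6.55
60,250 [-0.271  0.005 -1.634] [ 0.51771284 -0.10814954  0.25      ]
```

View pics/a4.png

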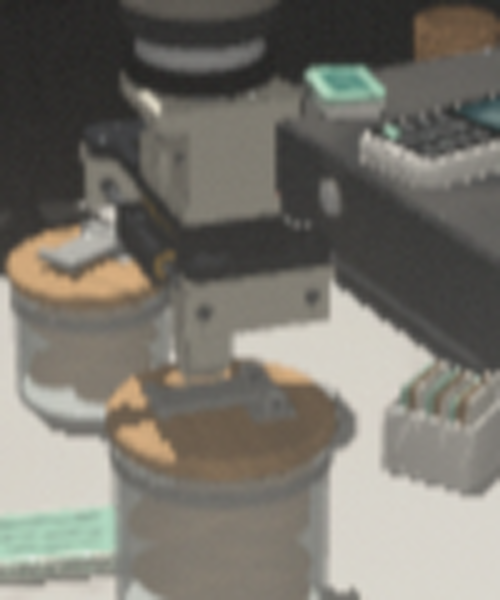

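The lever lies flat forward from (265,400) to (145,395), and no force is left on the fingers. I'll retreat straight up.

Call:
{"method": "step_arm", "body": {"motion": [[[0,0,-0.8],0],[[0,0,-1.7],0],[[0,0,-2.2],0],[[0,0,-2.2],0],[[0,0,-2.2],0]]}}

```text
time: 7.22
tool_pos: [0.502, -0.1057, 0.3005]
tool_rot: [3.141, -0.001, 2.974]
contact_force: [-1.0, 0.7, 0.1]
opening: 0.0005
grip_force: 0.0
```

```bash
python3 - <<'E'
from h import *
c=cam('side'); a=c['pixels'][150:270,230:330]
cv2.imwrite('pics/a5.png',cv2.resize(a,(500,600),interpolation=cv2.INTER_CUBIC)[:,:,::-1])
E
```

```text
(no output)
```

View pics/a5.png

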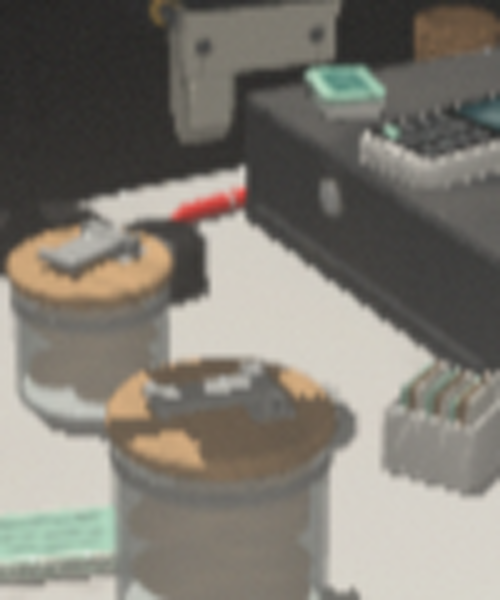

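The lid is closed, the lever is flat from (150,390) to (270,395), and the gripper is well clear at (205,130). Handing in.

```bash
python3 -c "
from cell import robot
print(robot.hand_in())"
```

```text
the job is handed in; nothing more can be done
None
```

I pushed the larger canister's lid fully home with the lever still standing, then flipped the lever flat to seal it; nothing else was touched, and the job was handed in after about 7 s of robot time (the hand-in returned no verdict).

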